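# Draw the supply card from the relay card test jig and bed it in its transport tray

## Task

Take the power-supply card out of the test jig: draw the jig's slide bolt back clear of the card, then pull the card forward, flat on the base, until it is out from under the steel clips and the clear guard, and lift it off, leaving the bolt drawn for the next card. Turn it so that its notched corner matches the corner block of the grey tray's pocket and lay it gently in, flat on the pocket floor, without disturbing the relay base, the test terminal or the fuse puller.

Things in the scene. Friction and masses are not known exactly. Their poses are not given: they have to be found in the camera images.
- jig: Card test jig, fixed: black base plate 300 x 180 x 12 mm. Origin at bench level below the centre of the card when home; x points to the jig's back (away from the robot), y to its left, z up. Base spans x -175..125, y -90..90 mm, top z 12, where the card lies. A contact block (x 86) stops the card at the back. In front of the guard nothing stands on the base but card and bolt.
- jig_clips (a point): Middle, between the two sides, of the front ends of the 4 rigid Z-shaped steel clips (jig x 28, z 19.5). Clips: two a side at jig x 28-44 and 56-72 mm; they hook over the card's long edges, in to |y| 41 mm, undersides 2.5 mm above the card, uprights 3 mm beside it. Card (back edge at jig x 80 when home) must slide forward (-x) 55 mm or more before it can rise.
- jig_guard (a point): Middle of the lower front edge of the jig's clear plastic guard (jig x -28, z 74 mm). Upright front pane: |y| < 86, z 74-156; clear sides and top behind it. It hangs over the homed heatsink (top at z 62, front face at x -30): an upright gripper hits the pane, so reach under it leaning about 40 degrees back to the jig's front. Before rising over 40 mm the card must be 108 mm forward of home.
- bolt (a joint): Slide bolt of the jig, m: 0 shut, 0.055 fully drawn; slides along jig +y (left), rubs with about 3 N, stays where left. Flat steel bar 14 x 8 mm, top at z 21, centre line at jig x -93, just in front of the card's front edge; shut, its nose reaches in to jig y 20 mm, across the card's path; from 0.036 on it is clear.
- bolt_knob (a point): Centre of the upright brass knurled knob of the bolt: 18 mm diameter from 14 mm below to 15 mm above this point, thinner neck below. 44 mm above the bench, at jig x -93, y 78 + bolt travel; axes as the jig's. Low steel straps over the bar at jig y 96 and 142 mm rise 26 mm above the bench.
- card_heatsink (a point): Centre of the card's silver finned heatsink (60 card x, 34 card y, 45 mm high), over the card's centre and 27.5 mm above its underside. Grip it across the 34 mm; the board beside it is bare. Loose card, about 0.35 kg: green board on aluminium, 160 (x) x 100 (y) x 5 mm, axes as the jig's when home; other parts, up to 20 mm above the underside, only at card x -70..-49 and 47..69.
- card_notch (a point): Centre of the square notch 25 x 25 mm cut out of one corner of the card (front right corner when home), at card (-67.5, -37.5) mm, half-way through the 5 mm plate.
- tray: Grey moulded tray 220 (x) x 160 (y) mm, fixed. Origin: centre of its underside, z up. Pocket 170 x 110 mm in the middle, floor 6 mm, rim 18 mm above the bench, steeply sloping lead-in sides (180 x 120 mm at the rim). Card bedded: its centre over the tray's, its x and y along the tray's x and y, its underside at 6 mm, so heatsink centre at 33.5 mm.
- tray_key (a point): Where the centre of the card's notch lies when bedded: tray (-67.5, -37.5) mm, 8.5 mm up. A square block filling this corner of the pocket stands here, up to 16.5 mm above the bench, 6 mm clear of the notch. A card laid the wrong way round rides on it.
- relay_base: Bystander, loose: black plastic relay base 80 x 60 x 34 mm. Origin: centre of its underside. Leave it where it is.
- test_terminal: Bystander, loose: brass knurled test terminal on a black 60 x 60 mm foot, 56 mm high. Origin: centre of its underside. Leave it where it is.
- fuse_puller: Bystander, loose: red fuse puller like flat tongs, about 170 x 50 x 16 mm. Origin: centre of its underside. Leave it where it is.
- clip_strip: Bystander, fixed: wooden strip 300 x 60 mm with steel spring clips that hold two green boards on edge, 108 mm high. Origin: centre of its underside; x along the strip.
Things that resemble listed ones, but are neither listed nor needed, are in the scene too. There is more than one size of the part that bears card_heatsink; the job needs the middle-sized.

How it is judged (in metres and radians):
On the way, in this order (a step that is already met when the one before it is completed fails the run):
1. the bolt is drawn back clear of the card while the card is still home (value of joint bolt above 0.036 m and x of card_heatsink in the frame of jig above -0.02 m), for 0.1 s.
2. the card is slid forward on the base, out from under the clips (x of card_heatsink in the frame of jig below -0.052 m and z of card_heatsink in the frame of jig below 0.052 m), for 0.05 s.
3. the card is lifted clear of the jig (height (world z) of card_heatsink above 0.065 m and contact force between card and jig below 0.05 N), for 0.05 s.
At the end, for the whole second after the job is handed in: The card lies at rest flat on the pocket floor of the tray (centre within 7 mm along each side, level within 3 degrees, heatsink centre less than 36.5 mm over the bench) with its notch at the tray's corner block (within 10 mm), released; the jig's bolt is still drawn (at least 36 mm) (x of card_heatsink in the frame of tray between -0.007 and 0.007 m and y of card_heatsink in the frame of tray between -0.007 and 0.007 m and z of card_heatsink in the frame of tray below 0.0365 m and distance between card_notch and tray_key below 0.01 m and angle between card_heatsink's own z axis and vertical below 0.05 rad and linear speed of card below 0.02 m/s and value of joint bolt above 0.036 m); the robot touches nothing.
It fails at once if the relay base is disturbed (20 mm) (distance of relay_base from where it was at the start of the episode above 0.02 m).
It fails at once if the test terminal is disturbed (20 mm) (distance of test_terminal from where it was at the start of the episode above 0.02 m).
It fails at once if the fuse puller is disturbed (20 mm) (distance of fuse_puller from where it was at the start of the episode above 0.02 m).
It fails at once if the card is dropped or slammed into the tray (over 0.6 m/s just above the pocket) (horizontal distance between card_heatsink and tray below 0.05 m and z of card_heatsink in the frame of tray below 0.06 m and linear speed of card above 0.6 m/s).
It also fails if it takes over 72 s, if anything falls off the work surface, if the arm or the gripper's body presses on something with over 40 N, if the wrist force passes 120 N, or if a joint passes its speed limit or range.

## Robot

A 6-joint arm with a two-finger parallel gripper is mounted at the origin on the work surface. World frame = base frame: x ahead of the robot, y to its left, z up, the work surface at z = 0. Lengths are in m, angles in degrees, forces in N, time in s.
With the tool pointing down it reaches from about 0.4 to 0.825 m from the base axis. Payload 7 kg.
Tool frame: the origin (TCP) lies midway between the tips of the shut fingers; the grasp point (between the pads) lies 19 mm behind it (ctrl.hold_point_z is the distance from the TCP to the grasp point, in m); z points along the fingers, y is the line along which they close (so a half turn about z gives the same grasp; the last joint's range is limited). The gripper opens to 88 mm and grips with 3 to 60 N. Pads are 19 mm wide; open, the fingers measure 130 mm over their backs; the gripper's body (78 mm by 193 mm) begins 47 mm behind the grasp point.
Start: joints at [83.887, 20.546, 0.682, 0, -70.136, -16.507], TCP at [0.26, 0.623, 0.227] pointing down, gripper open.
Joint ranges: [-176.03, 176.03], [-82.01, 121.73], [-58.28, 71.71], [-173.87, 95.51], [-174.79, -0.11], [-173.66, 173.66]. Speed limits (degrees/s): [136.94, 136.94, 172.46, 180, 180, 180].

## Interface

Orientations are given as [roll, pitch, yaw] about the fixed x, y, z axes, in that order (R = Rz(yaw) Ry(pitch) Rx(roll)).
In Python, from plant import ctrl gives the robot as it stands.
- The arm moves only by the tool apply_moves, never from a script. Its argument "deltas" is a list of rows, each an object with "fingers": the finger opening in mm, from 0 to 87.6; "delta_pos": the shift along the tool's x, y, z in mm, a list of three; "angular": the turn, a rotation vector about the tool's x, y, z in degrees, a list of three. A call has 1 to 10 rows; each row is the pose to reach, as a shift and turn from the pose commanded when the call began, along the tool's axes at that moment; what a row does not reach only later rows make up. A row lasts 1/10 s, in which the tool goes at most 50 mm and 8.59 degrees, less where a joint would pass 70% of its speed; a pose out of reach is approached as far as the arm can. A call with a gripper value outside its range is refused whole. The fingers move at their own pace and stop on an object; the grip force is fixed at half the most. Time passes only in rows, so rows that repeat a pose let the fingers close. It gives the time, the measured TCP pose, the force, the opening and the grip force at its end, in the units of the state.
- ctrl.get_obs(): the state, without advancing time (a new reading comes with each control period).
- ctrl.snapshot(name): name is "side" or "top"; returns the picture (384x512x3 uint8, red, green, blue); there is no depth.
- ctrl.camera_params(name): a dict with "fx", "fy", "cx", "cy" (pixels), "cam_to_world" (4x4, takes a point from camera to world coordinates). Camera axes: x right, y up, looking along -z (the intrinsics and any distortion apply to the point x, -y, -z); pixel columns grow to the right and rows downward; lengths in m; the calibration is good to about 2 mm. A picture is of the moment at which its call begins. camera_params takes no time and is no camera call.
- ctrl.close_job(): hands the job in; it is judged then, once.
The state is a dict: "clock": time; "joint_pos": joint angles; "qvel": joint speeds; "tau": joint torques, N m; "tool_pos": TCP position; "orientation": TCP orientation; "force": force on the tool from outside, world axes, zero at the start; "moment": the same for the moment, N m; "opening": finger opening in m; "gripper_force": force on a finger pad.
Only numpy, scipy, OpenCV 4.12 (cv2) and the standard library are available. Lean on these libraries where they do the work, as an engineer would, in place of code of your own. Each camera call takes 0.05 s, during which the arm holds its last target. There are 200 camera calls.

## Working session

There is one attempt and no reset: what is moved stays moved. The work goes in short steps, Python scripts to look and compute and a tool call to move; the robot and the scene stay as the last step left them, time stands still between calls to the robot, and variables do not carry over. Pictures are saved under pics/ and viewed, at most 10 in all, crops included, and the job is handed in when it is done.

Besides the shell and the picture viewer there is one more tool, called after "Request:" as name(argument=value, ...) on one line, values as JSON. apply_moves: Moves the arm, as the interface text tells. Its arguments: {"type":"object","properties":{"deltas":{"type":"array"}},"required":["deltas"]}

```bash
mkdir -p pics; ls; python3 - <<'E'
from plant import ctrl
import cv2
for n in("top","side"):
    im=ctrl.snapshot(n); cv2.imwrite(f"pics/{n}0.png",im[:,:,::-1])
    p=ctrl.camera_params(n); print(n,p)
print(ctrl.get_obs(),ctrl.hold_point_z)
E
```

```text
pics
top {'fx': 472.72377469249983, 'fy': 472.72377469249983, 'cx': 253.56382220573863, 'cy': 192.72957736954933, 'cam_to_world': array([[-4.46547334e-03,  9.74198628e-01, -2.25648161e-01,
         1.55994598e-01],
       [-9.99989222e-01, -4.06347921e-03,  2.24592715e-03,
        -7.86350132e-02],
       [ 1.27106254e-03,  2.25655758e-01,  9.74206273e-01,
         1.66663345e+00],
       [ 0.00000000e+00,  0.00000000e+00,  0.00000000e+00,
         1.00000000e+00]])}
side {'fx': 370.3263640317173, 'fy': 370.3263640317173, 'cx': 262.35498809604485, 'cy': 190.78281036920524, 'cam_to_world': array([[-0.95755481,  0.21856239, -0.1879342 ,  0.28837441],
       [-0.28814708, -0.70826353,  0.64446414,  0.71088066],
       [ 0.00774868,  0.67126243,  0.74117927,  0.97837335],
       [ 0.        ,  0.        ,  0.        ,  1.        ]])}
{'clock': 0.1, 'joint_pos': array([ 8.38865289e+01,  2.05860168e+01,  6.38495400e-01, -1.88401564e-02,
       -7.01365990e+01, -1.65067394e+01]), 'qvel': array([ 0.01188596, -0.05013392,  0.15173574,  0.03124681, -0.04304027,
        0.01708294]), 'tau': array([-2.48065655e-03, -5.84165955e+01,  2.93752116e+01,  7.01548308e+00,
        1.02076528e-02, -4.11791859e-05]), 'tool_pos': array([0.25946944, 0.62264861, 0.22572374]), 'orientation': array([ 1.79914314e+02, -6.92128939e-03, -2.26266198e+01]), 'force': array([ 0.09309669,  0.21499955, -0.2209291 ]), 'moment': array([ 0.06032919, -0.0004864 , -0.00024628]), 'gripper_force': 0.0, 'opening': 0.08738534151218404} 0.0188
```

View pics/top0.png

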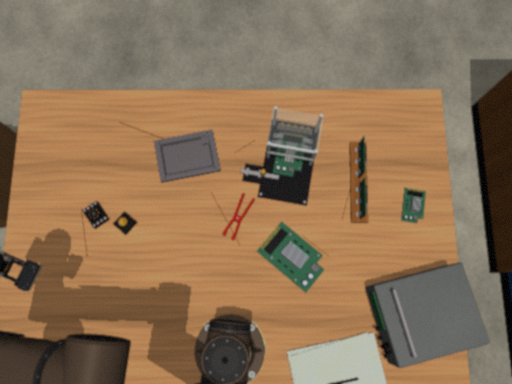

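View pics/side0.png

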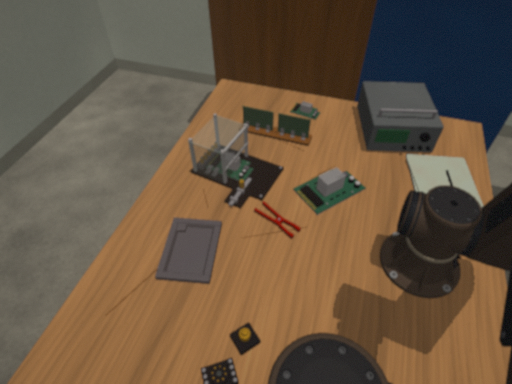

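The top view shows the tray at (187,155), the jig at (290,160) with the bolt at (262,173), the fuse puller at (238,216), the relay base at (95,214), the terminal at (124,222) and the clip strip at (360,180). There are three heatsink cards: a large loose one at (292,255), a small one at (413,205) and the one under the jig guard at (290,162). The middle-sized card in the jig is the one described. I'll confirm this in an enlarged crop.

```bash
cat > h.py <<'E'
import numpy as np,cv2
from plant import ctrl
from scipy.spatial.transform import Rotation as R
def ray(n,u,v):
    p=ctrl.camera_params(n);T=p["cam_to_world"]
    return T[:3,3],T[:3,:3]@np.array([(u-p["cx"])/p["fx"],-(v-p["cy"])/p["fy"],-1])
def onz(n,u,v,z):
    o,d=ray(n,u,v);return (o+d*(z-o[2])/d[2])
def proj(n,P):
    p=ctrl.camera_params(n);T=p["cam_to_world"];q=T[:3,:3].T@(np.array(P)-T[:3,3])
    return np.array([p["cx"]-p["fx"]*q[0]/q[2],p["cy"]+p["fy"]*q[1]/q[2]])
def tri(a,b):
    (o1,d1),(o2,d2)=ray("top",*a),ray("side",*b)
    s=np.linalg.lstsq(np.c_[d1,-d2],o2-o1,rcond=None)[0]
    A,B=o1+d1*s[0],o2+d2*s[1];return (A+B)/2,np.linalg.norm(A-B)
E
python3 - <<'E'
import cv2,numpy as np
t=cv2.imread("pics/top0.png");s=cv2.imread("pics/side0.png")
a=cv2.resize(t[100:212,236:336],None,fx=5,fy=5,interpolation=cv2.INTER_CUBIC)
b=cv2.resize(t[120:190,145:230],None,fx=3.4,fy=3.4,interpolation=cv2.INTER_CUBIC)
b=cv2.copyMakeBorder(b,0,560-b.shape[0],0,0,cv2.BORDER_CONSTANT)
cv2.imwrite("pics/c1.png",np.hstack([a,b]))
a=cv2.resize(s[110:215,180:290],None,fx=5,fy=5,interpolation=cv2.INTER_CUBIC)
cv2.imwrite("pics/c2.png",a)
E
```

```text
(no output)
```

View pics/c1.png

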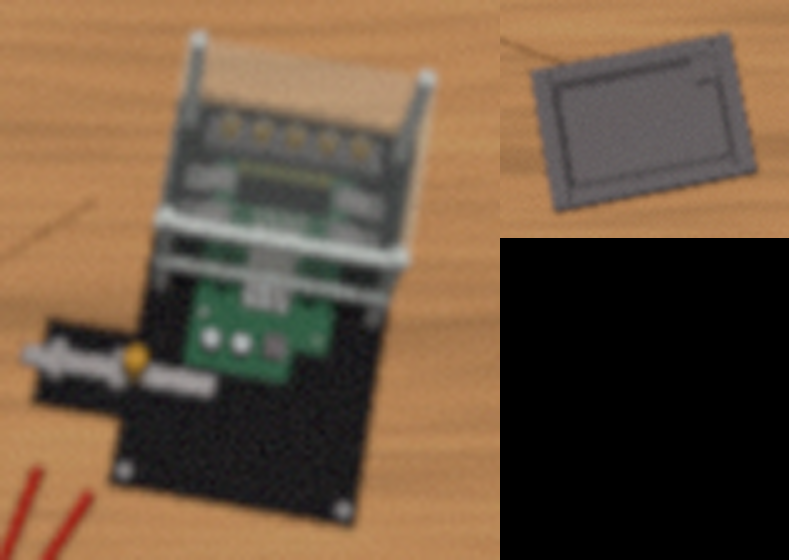

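View pics/c2.png

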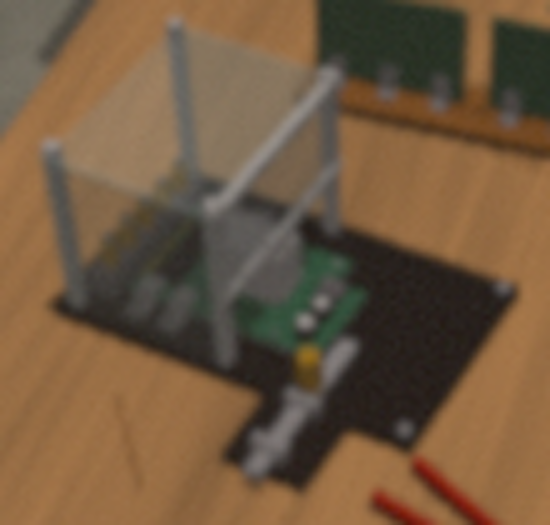

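The crops confirm it. The jig card has its heatsink under the guard and its notch at the front right, with the knob at top px (263,172) and the bolt shut. The tray's corner block is at top px (205,143), the far right corner, so tray x points to world +y. Next I'll measure the tray outline, the base edges and the knob.

```bash
python3 - <<'E'
from h import *
t=cv2.imread("pics/top0.png");s=cv2.imread("pics/side0.png")
def big(m,roi):
    x0,y0,x1,y1=roi;z=np.zeros_like(m);z[y0:y1,x0:x1]=m[y0:y1,x0:x1]
    z=cv2.morphologyEx(z,cv2.MORPH_CLOSE,np.ones((3,3)))
    c=max(cv2.findContours(z,0,cv2.CHAIN_APPROX_NONE)[0],key=cv2.contourArea);return c[:,0],z
def rect(n,c,z):
    W=np.array([onz(n,u,v,z)[:2] for u,v in c])*1000
    return cv2.minAreaRect(W.astype(np.float32))
H=cv2.cvtColor(t,cv2.COLOR_BGR2HSV);Hs=cv2.cvtColor(s,cv2.COLOR_BGR2HSV)
g=((H[...,1]<70)).astype(np.uint8)
c,_=big(g,(145,120,230,190));print("tray top",rect("top",c,.018))
g=((Hs[...,1]<70)).astype(np.uint8)
c,_=big(g,(150,210,230,290));print("tray side",rect("side",c,.018))
# jig base dark mask
d=(H[...,2]<70).astype(np.uint8)
c,z=big(d,(255,100,340,212))
W=np.array([onz("top",u,v,.012)[:2] for u,v in c])*1000
print(cv2.minAreaRect(W.astype(np.float32)))
ap=cv2.approxPolyDP(c,2.5,True)[:,0];print([(tuple(p),np.round(onz("top",*p,.012)[:2]*1000)) for p in ap])
# knob
def knob(Hh,roi):
    m=cv2.inRange(Hh,(12,150,100),(30,255,255));x0,y0,x1,y1=roi;z=m[y0:y1,x0:x1]
    n,l,st,ce=cv2.connectedComponentsWithStats(z);i=1+np.argmax(st[1:,4]);return ce[i]+[x0,y0],st[i]
a,sa=knob(H,(255,165,272,180));b,sb=knob(Hs,(234,174,250,192));print(a,sa,b,sb,tri(a,b))
E
```

```text
tray top ((679.5916137695312, 161.359375), (158.7384490966797, 216.73092651367188), 11.332392692565918)
tray side ((676.5032348632812, 167.31155395507812), (158.4577178955078, 220.45223999023438), 11.709171295166016)
((594.1737670898438, -186.75393676757812), (196.98497009277344, 162.3515167236328), 79.50383758544922)
[((np.int32(312), np.int32(164)), array([ 646., -296.])), ((np.int32(296), np.int32(159)), array([ 665., -238.])), ((np.int32(302), np.int32(161)), array([ 657., -260.])), ((np.int32(301), np.int32(170)), array([ 623., -255.])), ((np.int32(295), np.int32(170)), array([ 623., -233.])), ((np.int32(292), np.int32(176)), array([ 601., -222.])), ((np.int32(279), np.int32(174)), array([ 609., -175.])), ((np.int32(277), np.int32(180)), array([ 586., -167.])), ((np.int32(255), np.int32(176)), array([601., -88.])), ((np.int32(255), np.int32(181)), array([583., -88.])), ((np.int32(260), np.int32(183)), array([ 575., -106.])), ((np.int32(261), np.int32(196)), array([ 527., -109.])), ((np.int32(302), np.int32(203)), array([ 501., -255.])), ((np.int32(306), np.int32(200)), array([ 512., -270.]))]
[262.68181818 171.36363636] [ 6  4  5  6 22] [241.07692308 181.30769231] [ 5  6  5  4 13] (array([ 0.6067825 , -0.11504634,  0.05231306]), np.float64(0.0013187272399362577))
```

```bash
python3 - <<'E'
from h import *
t=cv2.imread("pics/top0.png").astype(float).max(2)  # wood bright in R
def cross(vals,th):
    i=np.argmax(vals>th);return i-1+(th-vals[i-1])/(vals[i]-vals[i-1])
th=95
F=np.array([onz("top",u,190+cross(t[190:215,u],th),0)[:2] for u in range(263,302)])*1000
Rt=np.array([onz("top",300+cross(t[v,300:330],th),v,.012)[:2] for v in range(172,200)])*1000
L=np.array([onz("top",270-cross(t[v,270:245:-1],th),v,.012)[:2] for v in range(186,193)])*1000
def line(P):
    m=np.median
    vx,vy,x,y=cv2.fitLine(P.astype(np.float32),cv2.DIST_HUBER,0,.01,.01).ravel();r=(P-[x,y])@[-vy,vx]
    print("dir",np.degrees(np.arctan2(vy,vx)),"pt",x,y,"res",r.std());return np.array([vx,vy]),np.array([x,y])
lf,lr,ll=line(F),line(Rt),line(L)
for yaw in(-9,-10,-11):
    a=np.radians(yaw);ex=np.array([np.cos(a),np.sin(a)]);ey=np.array([-ex[1],ex[0]])
    fx=lf[1]@ex;ry=lr[1]@ey;ly=ll[1]@ey
    o=ex*(fx+175)+ey*(ry+ly)/2
    print(yaw,"width",ly-ry,"origin",o,"knob",o+ex*-93+ey*78)
E
```

```text
dir 79.33687 pt 511.89026 -189.4935 res 0.2071922285093615
dir -10.4697275 pt 562.3518 -282.07346 res 0.2782640762501577
dir -8.937903 pt 552.9525 -101.634186 res 0.2579453592671231
-9 width 176.74738996923404 origin [ 685.49090218 -212.10148833] knob [ 605.83777478 -120.51339252]
-10 width 176.06582213729493 origin [ 685.20786708 -214.34533339] knob [ 607.16530391 -121.38104813]
-11 width 175.33062295034486 origin [ 684.89902263 -216.58810517] knob [ 608.49079621 -122.27594829]
```

```bash
cat >> h.py <<'E'
YAW=-10.5;JO=np.array([.685,-.2155,0])
JR=R.from_euler("z",YAW,degrees=True)
def J(p): return JO+JR.apply(np.array(p)/1000)
TR=R.from_euler("z",101.5,degrees=True);TO=np.array([.678,.1635,0])
def T(p): return TO+TR.apply(np.array(p)/1000)
E
python3 - <<'E'
from h import *
pts=[[-93,78,59],[-93,78,30],[-100,20,21],[-86,20,21],[-175,90,12],[-175,-90,12],[-80,50,17],[-80,-25,17],[-55,-25,17],[-55,-50,17],[-30,17,62],[-30,-17,62],[-28,86,74],[-28,-86,74],[125,90,12],[125,-90,12],[-28,86,156],[-28,-86,156]]
tp=[[x,y,18] for x in(-110,110) for y in(-80,80)]+[[-67.5,-37.5,16.5]]
out=[]
for n,(x0,y0,x1,y1) in dict(top=(236,100,336,212),side=(180,110,290,215)).items():
    im=cv2.imread(f"pics/{n}0.png")[y0:y1,x0:x1];im=cv2.resize(im,None,fx=4,fy=4,interpolation=cv2.INTER_CUBIC)
    for p in pts:
        u=(proj(n,J(p))-[x0,y0]+.5)*4;cv2.circle(im,tuple(int(k) for k in u),2,(255,0,255),-1)
    out.append(cv2.copyMakeBorder(im,0,460-im.shape[0],0,0,0))
cv2.imwrite("pics/ov.png",np.hstack(out)[:,:800])
print([onz("top",262.68,171.36,z) for z in(.044,.055)],[onz("side",241.08,181.3,z) for z in (.044,.055)])
print([proj("top",T(p)).round(1) for p in tp],[proj("side",T(p)).round(1) for p in tp])
E
```

```text
[array([ 0.60980382, -0.11518501,  0.044     ]), array([ 0.6067274 , -0.11493723,  0.055     ])] [array([ 0.6089422 , -0.12238682,  0.044     ]), array([ 0.60516828, -0.1125771 ,  0.055     ])]
[array([211.6, 129.5]), array([219.7, 170.3]), array([152.6, 141. ]), array([159.6, 182.3]), array([202.3, 142.5])] [array([173.3, 216.6]), array([221.5, 220.4]), array([154.1, 276.4]), array([208.8, 281.2]), array([183.1, 228.3])]
```

View pics/ov.png

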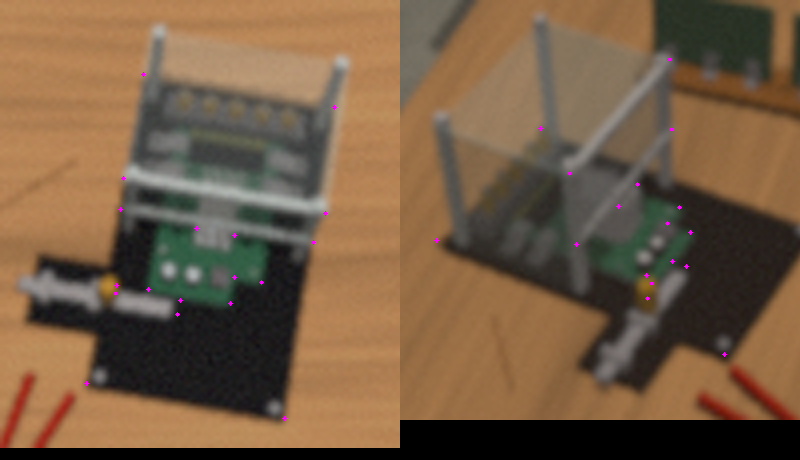

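The overlay agrees with the card and base to about 1 px. The knob and bolt appear about 4 mm further left than predicted, at about (0.608,-0.118). I'll write a move helper and then approach the knob.

```bash
cat >> h.py <<'E'
def go(pos,yaw,tilt=0):
    """upright tool, yaw; tilt (deg) = tool leaning so that z points toward jig +x; prints delta in tool frame"""
    o=ctrl.get_obs();R0=R.from_euler("xyz",o["orientation"],degrees=True)
    Rt=R.from_euler("z",YAW,degrees=True)*R.from_euler("y",-tilt,degrees=True)*R.from_euler("z",-YAW,degrees=True)*R.from_euler("xyz",[180,0,yaw],degrees=True)
    print("d",(R0.inv().apply(np.array(pos)-o["tool_pos"])*1000).round(1),"rot",(R0.inv()*Rt).as_rotvec(degrees=True).round(1),
      "z",Rt.apply([0,0,1]).round(2),"J",o["joint_pos"].round(1),"t",o["clock"])
E
python3 -c "
from h import *
go([.55,0,.227],169.5);go([.608,-.118,.13],169.5)"
```

```text
d [ 5.077e+02  4.630e+02 -5.000e-01] rot [ 0.000e+00 -1.000e-01  1.679e+02] z [ 0.  0. -1.] J [ 83.9  20.6   0.6  -0.  -70.1 -16.5] t 0.1
d [606.6 549.4  96.6] rot [ 0.000e+00 -1.000e-01  1.679e+02] z [ 0.  0. -1.] J [ 83.9  20.6   0.6  -0.  -70.1 -16.5] t 0.1
```

Request:
apply_moves(deltas=[{"fingers":80,"delta_pos":[340,310,0],"angular":[0,0,86]},{"fingers":80,"delta_pos":[340,310,0],"angular":[0,0,86]},{"fingers":80,"delta_pos":[340,310,0],"angular":[0,0,86]},{"fingers":80,"delta_pos":[340,310,0],"angular":[0,0,86]},{"fingers":80,"delta_pos":[340,310,0],"angular":[0,0,86]},{"fingers":80,"delta_pos":[340,310,0],"angular":[0,0,86]},{"fingers":80,"delta_pos":[340,310,0],"angular":[0,0,86]},{"fingers":80,"delta_pos":[340,310,0],"angular":[0,0,86]},{"fingers":80,"delta_pos":[340,310,0],"angular":[0,0,86]},{"fingers":80,"delta_pos":[340,310,0],"angular":[0,0,86]}])

```text
clock: 1.1
tool_pos: [0.4549, 0.2022, 0.2264]
orientation: [180.0, -0.0, -109.1]
force: [-0.4, 1.1, -0.3]
opening: 0.0804
gripper_force: 0.0
```

```bash
python3 -c "
from h import *
go([.608,-.118,.14],169.5)"
```

```text
d [ 252.3 -249.5   86.6] rot [-0.  -0.  81.4] z [ 0.  0. -1.] J [ 46.6   3.7 -21.1   0.  -65.2 -65.7] t 1.1
```

Request:
apply_moves(deltas=[{"fingers":80,"delta_pos":[252,-250,0],"angular":[0,0,81.4]},{"fingers":80,"delta_pos":[252,-250,0],"angular":[0,0,81.4]},{"fingers":80,"delta_pos":[252,-250,0],"angular":[0,0,81.4]},{"fingers":80,"delta_pos":[252,-250,0],"angular":[0,0,81.4]},{"fingers":80,"delta_pos":[252,-250,0],"angular":[0,0,81.4]},{"fingers":80,"delta_pos":[252,-250,0],"angular":[0,0,81.4]},{"fingers":80,"delta_pos":[252,-250,0],"angular":[0,0,81.4]},{"fingers":80,"delta_pos":[252,-250,86],"angular":[0,0,81.4]},{"fingers":80,"delta_pos":[252,-250,86],"angular":[0,0,81.4]},{"fingers":80,"delta_pos":[252,-250,86],"angular":[0,0,81.4]}])

```text
clock: 2.1
tool_pos: [0.6071, -0.1132, 0.134]
orientation: [-179.9, -0.6, 169.6]
force: [-1.3, -1.2, 1.1]
opening: 0.0799
gripper_force: 0.0
```

```bash
python3 - <<'E'
from h import *
go([.608,-.118,.033],169.5)
out=[]
for n,(x0,y0,x1,y1) in dict(top=(226,100,326,212),side=(180,110,280,215)).items():
    im=ctrl.snapshot(n)[y0:y1,x0:x1,::-1];im=cv2.resize(im,None,fx=4,fy=4,interpolation=cv2.INTER_CUBIC)
    out.append(cv2.copyMakeBorder(im,0,460-im.shape[0],0,0,0))
cv2.imwrite("pics/k.png",np.hstack(out)[:,:800])
E
```

```text
d [ -2.8  -4.4 100.9] rot [-0.1 -0.6  0.1] z [ 0.  0. -1.] J [ 7.500e+00  1.970e+01 -1.340e+01 -1.000e-01 -5.750e+01 -1.078e+02] t 2.1
```

View pics/k.png

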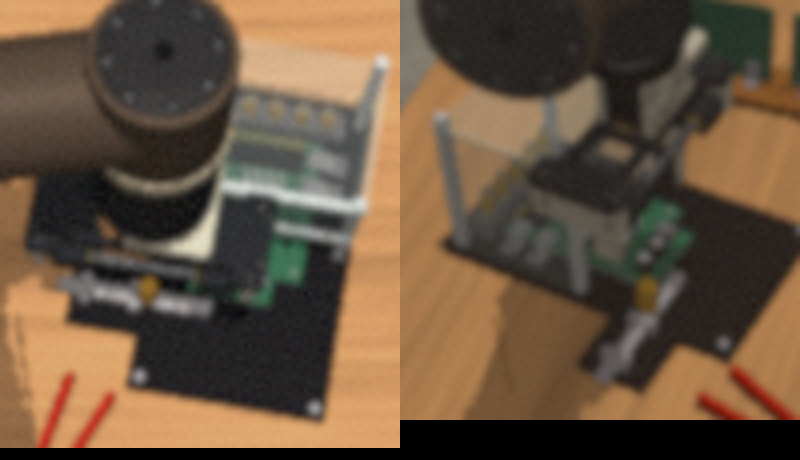

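The view shows the gripper above and slightly behind the knob (top 147,290 in the crop), with nothing below it but the bolt. I'll lower, grip the knob and draw it.

Request:
apply_moves(deltas=[{"fingers":80,"delta_pos":[-3,-4,30],"angular":[0,0,0]},{"fingers":80,"delta_pos":[-3,-4,60],"angular":[0,0,0]},{"fingers":80,"delta_pos":[-3,-4,85],"angular":[0,0,0]},{"fingers":80,"delta_pos":[-3,-4,100],"angular":[0,0,0]},{"fingers":80,"delta_pos":[-3,-4,100],"angular":[0,0,0]},{"fingers":10,"delta_pos":[-3,-4,100],"angular":[0,0,0]},{"fingers":10,"delta_pos":[-3,-4,100],"angular":[0,0,0]},{"fingers":10,"delta_pos":[-3,-4,100],"angular":[0,0,0]},{"fingers":10,"delta_pos":[-3,-4,100],"angular":[0,0,0]},{"fingers":10,"delta_pos":[-3,-4,100],"angular":[0,0,0]}])

```text
clock: 3.2
tool_pos: [0.6136, -0.1168, 0.0412]
orientation: [180.0, 0.1, 170.0]
force: [-0.1, 0.1, -0.1]
opening: 0.0457
gripper_force: 0.0
```

```bash
python3 - <<'E'
from h import *
go(J([-93,130,33]),169.5)
E
```

```text
d [ 4.3 46.   8.2] rot [0.  0.1 0.5] z [ 0.  0. -1.] J [   7.1   25.6  -18.3    0.   -46.  -107.1] t 3.2
```

Request:
apply_moves(deltas=[{"fingers":45,"delta_pos":[5,0,6],"angular":[0,0,0]},{"fingers":10,"delta_pos":[5,0,6],"angular":[0,0,0]},{"fingers":10,"delta_pos":[5,0,6],"angular":[0,0,0]},{"fingers":10,"delta_pos":[5,0,6],"angular":[0,0,0]},{"fingers":10,"delta_pos":[5,0,6],"angular":[0,0,0]},{"fingers":10,"delta_pos":[5,0,6],"angular":[0,0,0]},{"fingers":10,"delta_pos":[5,0,6],"angular":[0,0,0]}])

```text
clock: 3.9
tool_pos: [0.6085, -0.1158, 0.0346]
orientation: [180.0, 0.0, 170.0]
force: [0.3, 0.6, 0.8]
opening: 0.0173
gripper_force: 30.0
```

Request:
apply_moves(deltas=[{"fingers":10,"delta_pos":[0,8,6],"angular":[0,0,0]},{"fingers":10,"delta_pos":[0,16,0],"angular":[0,0,0]},{"fingers":10,"delta_pos":[0,24,0],"angular":[0,0,0]},{"fingers":10,"delta_pos":[0,32,0],"angular":[0,0,0]},{"fingers":10,"delta_pos":[0,40,0],"angular":[0,0,0]},{"fingers":10,"delta_pos":[0,46,0],"angular":[0,0,0]},{"fingers":10,"delta_pos":[0,51,0],"angular":[0,0,0]},{"fingers":10,"delta_pos":[0,51,0],"angular":[0,0,0]},{"fingers":10,"delta_pos":[0,51,0],"angular":[0,0,0]}])

```text
clock: 4.8
tool_pos: [0.618, -0.0679, 0.0334]
orientation: [-179.9, 0.0, 170.0]
force: [8.5, -14.1, -13.1]
opening: 0.0171
gripper_force: 30.0
```

Request:
apply_moves(deltas=[{"fingers":45,"delta_pos":[0,0,0],"angular":[0,0,0]},{"fingers":45,"delta_pos":[0,0,0],"angular":[0,0,0]},{"fingers":45,"delta_pos":[0,0,0],"angular":[0,0,0]},{"fingers":45,"delta_pos":[0,0,0],"angular":[0,0,0]},{"fingers":60,"delta_pos":[0,0,-40],"angular":[0,0,0]},{"fingers":80,"delta_pos":[0,0,-85],"angular":[0,0,0]},{"fingers":80,"delta_pos":[0,0,-120],"angular":[0,0,0]},{"fingers":80,"delta_pos":[40,0,-140],"angular":[0,0,0]},{"fingers":80,"delta_pos":[80,0,-140],"angular":[0,0,0]},{"fingers":80,"delta_pos":[80,0,-140],"angular":[0,0,0]}])

```text
clock: 5.8
tool_pos: [0.5344, -0.0513, 0.1758]
orientation: [179.9, 0.0, 170.1]
force: [0.8, -0.2, 0.1]
opening: 0.0797
gripper_force: 0.0
```

```bash
python3 - <<'E'
from h import *
t=ctrl.snapshot("top");s=ctrl.snapshot("side")
out=[]
for n,a,(x0,y0,x1,y1) in (("top",t,(226,100,326,212)),("side",s,(190,110,290,215))):
    im=a[y0:y1,x0:x1,::-1];im=cv2.resize(im,None,fx=4,fy=4,interpolation=cv2.INTER_CUBIC)
    out.append(cv2.copyMakeBorder(im,0,460-im.shape[0],0,0,0))
cv2.imwrite("pics/k2.png",np.hstack(out)[:,:800])
gx,gz,t=-22,43,np.radians(50)
tcp=J([gx+18.8*np.sin(t),3,gz-18.8*np.cos(t)]);app=tcp-JR.apply([np.sin(t),0,-np.cos(t)])*.16
print(tcp,app);go(app,169.5,50);go(tcp,169.5,50)
E
```

```text
[ 0.67807558 -0.21116554  0.03091559] [ 0.55756086 -0.18882946  0.13376161]
d [ -42.8 -132.    41.9] rot [  0.3 -49.9   0.5] z [ 0.75 -0.14 -0.64] J [  15.3   10.2  -20.6   -0.   -59.1 -115.2] t 5.9
d [-165.2 -133.4  144.9] rot [  0.3 -49.9   0.5] z [ 0.75 -0.14 -0.64] J [  15.3   10.2  -20.6   -0.   -59.1 -115.2] t 5.9
```

View pics/k2.png

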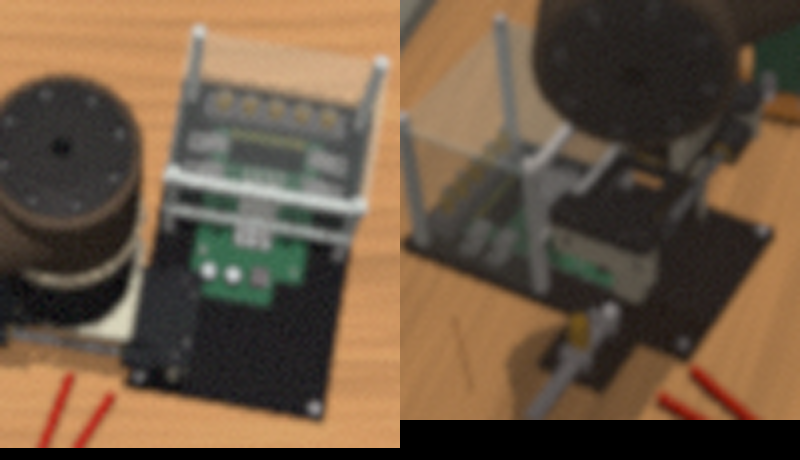

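The bolt is drawn: the knob is now at side-crop (578,328), with the nose clear of the card's left part. The card is still home, with its heatsink at top-crop (253,235). Next I'll lean back 50° and go to the approach pose.

Request:
apply_moves(deltas=[{"fingers":80,"delta_pos":[-43,-50,0],"angular":[0,-8,0.5]},{"fingers":80,"delta_pos":[-43,-90,10],"angular":[0,-16,0.5]},{"fingers":80,"delta_pos":[-43,-134,20],"angular":[0,-25,0.5]},{"fingers":80,"delta_pos":[-43,-134,30],"angular":[0,-33,0.5]},{"fingers":80,"delta_pos":[-43,-134,40],"angular":[0,-42,0.5]},{"fingers":80,"delta_pos":[-43,-134,42],"angular":[0,-50,0.5]},{"fingers":80,"delta_pos":[-43,-134,42],"angular":[0,-50,0.5]},{"fingers":80,"delta_pos":[-43,-134,42],"angular":[0,-50,0.5]},{"fingers":80,"delta_pos":[-43,-134,42],"angular":[0,-50,0.5]}])

```text
clock: 6.8
tool_pos: [0.5074, -0.2128, 0.2184]
orientation: [176.4, 41.1, 169.7]
force: [-1.1, -0.8, 1.1]
opening: 0.0798
gripper_force: 0.0
```

```bash
python3 - <<'E'
from h import *
print(onz("top",289.25,162,.062), "jig",JR.inv().apply(onz("top",289.25,162,.062)-JO)*1000)
gx,gz,t=-22,43,np.radians(50)
go(J([gx+18.8*np.sin(t),1.5,gz-18.8*np.cos(t)]),169.5,50)
E
```

```text
[ 0.63873388 -0.20908706  0.062     ] jig [-46.66005083  -2.12577629  62.        ]
d [ -3.1  14.6 252.9] rot [ 3.8 -8.9 -0.1] z [ 0.75 -0.14 -0.64] J [  -4.7   -9.5  -58.1   27.4   -0.2 -121.7] t 6.8
```

The 50° lean runs into joint limits (J3 at -58.1, J5 at -0.2). I'll fit a short kinematic model to the logged states so I can check reachable leans before going on.

```bash
cat > kin.py <<'E'
import numpy as np
from scipy.spatial.transform import Rotation as R
from scipy.optimize import least_squares
e=lambda s,a:R.from_euler(s,a,degrees=True)
def fk(q,p,k=(1,1)):
    s,a1,a2,b,ee,d1,L=p
    f=q[1]-q[2];F=e("z",q[0])*e("y",f);W=F*e("x",k[0]*q[3])*e("y",-q[4])
    pos=e("z",q[0]).apply([a1,-s,d1])+(e("z",q[0])*e("y",q[1])).apply([0,0,a2])+F.apply([b,0,ee])+W.apply([L,0,0])
    return pos,W,W*e("y",90)*e("z",k[1]*q[5]+90)
D=[([83.8865,20.586,.6385,-.019,-70.1366,-16.507],[.25947,.62265,.22572],[179.914,-.007,-22.627]),
([46.6,3.7,-21.1,0,-65.2,-65.7],[.4549,.2022,.2264],[180,0,-109.1]),
([7.5,19.7,-13.4,-.1,-57.5,-107.8],[.6071,-.1132,.134],[-179.9,-.6,169.6]),
([7.1,25.6,-18.3,0,-46,-107.1],[.6136,-.1168,.0412],[180,.1,170]),
([15.3,10.2,-20.6,0,-59.1,-115.2],[.5344,-.0513,.1758],[179.9,0,170.1]),
([-4.7,-9.5,-58.1,27.4,-.2,-121.7],[.5074,-.2128,.2184],[176.4,41.1,169.7])]
def fit(k):
    g=lambda p:np.concatenate([fk(q,p,k)[0]-x for q,x,_ in D])
    return least_squares(g,[.19,.1,.4,.4,.05,.4,.2])
K=(1,-1)
if __name__=="__main__":
    for k4 in(1,-1):
        for k6 in(1,-1):
            r=fit((k4,k6));print(k4,k6,r.x.round(4),np.abs(r.fun).max().round(4),[ (e("xyz",o).inv()*fk(q,r.x,(k4,k6))[2]).magnitude().round(2) for q,_,o in D])
E
python3 kin.py; python3 -c "
from h import *
o=ctrl.get_obs();print(repr(o['joint_pos'].round(2)),o['tool_pos'],o['orientation'])"
```

```text
array([  -4.66,   -9.46,  -58.08,   27.43,   -0.18, -121.67]) [ 0.50738192 -0.21275383  0.21840563] [176.3758911   41.08912882 169.70548371]Traceback (most recent call last):
  File "kin.py", line 23, in <module>
    r=fit((k4,k6));print(k4,k6,r.x.round(4),np.abs(r.fun).max().round(4),[ (e("xyz",o).inv()*fk(q,r.x,(k4,k6))[2]).magnitude().round(2) for q,_,o in D])
                                                                           ^^^^^^^^^^^^^^^^^^^^^^^^^^^^^^^^^^^^^^^^^^^^^^^^^^^^^^^^^
AttributeError: 'float' object has no attribute 'round'
```

```bash
sed -i 's/\.magnitude()\.round(2)/.magnitude()/' kin.py; python3 kin.py
```

```text
1 1 [ 0.1879  0.0146  0.6437  0.457  -0.0429  0.3436  0.5281] 0.0167 [2.5651636980177277, 0.8482300164692442, 0.6240101072767775, 0.596902375196175, 0.8796491797235971, 0.14868615930587945]
1 -1 [ 0.1879  0.0146  0.6437  0.457  -0.0429  0.3436  0.5281] 0.0167 [3.141366668660701, 3.1415926535897927, 3.138926878615743, 3.141592205740881, 3.1415912754597324, 2.1837082511930377]
-1 1 [ 0.1879  0.015   0.6432  0.4566 -0.0427  0.343   0.5274] 0.0185 [2.565389017393609, 0.8482300164692442, 0.6221275118722349, 0.596902375196175, 0.8796491797235971, 1.1050887175794921]
-1 -1 [ 0.1879  0.015   0.6432  0.4566 -0.0427  0.343   0.5274] 0.0185 [3.141592016643937, 3.1415926535897927, 3.140802361853968, 3.141592205740881, 3.1415912754597324, 3.140142617194949]
```

```bash
python3 - <<'E'
s=open('kin.py').read()
s=s.replace("s,a1,a2,b,ee,d1,L=p","s,a1,a2,b,ee,d1,L,s2,c2=p").replace("+W.apply([L,0,0])","+W.apply([L,-s2,c2])").replace("k[1]*q[5]+90","k[1]*q[5]-90")
s=s.replace("K=(1,-1)","K=(-1,-1)").replace("k4 in(1,-1)","k4 in(-1,)").replace("k6 in(1,-1)","k6 in(-1,)").replace(".05,.4,.2])",".05,.4,.2,0,0])")
s=s.replace("for q,x,_ in D])","for q,x,_ in D]+[1e-3*(p-[.19,0,.6,.6,0,.3,.25,0,0])])")
s=s.replace("np.abs(r.fun)","np.abs(r.fun[:18])")
open('kin.py','w').write(s)
E
python3 kin.py
```

```text
-1 -1 [-1.941e-01  4.580e-02  6.048e-01  4.650e-01 -4.000e-04  7.540e-02
  2.567e-01  3.856e-01 -4.850e-02] 0.0023 [6.479160195761041e-06, 5.394625104569647e-16, 0.0007955025998073195, 0.0005189646312777872, 0.0018703881893207108, 0.001457005134642785]
```

```bash
python3 - <<'E'
from h import *
go(J([-83,1,110]),169.5,42)
E
```

```text
d [  1.7  21.3 144. ] rot [ 3.8 -0.9  0.1] z [ 0.66 -0.12 -0.74] J [  -4.7   -9.5  -58.1   27.4   -0.2 -121.7] t 6.8
```

Request:
apply_moves(deltas=[{"fingers":80,"delta_pos":[2,21,40],"angular":[3.8,-1,0]},{"fingers":80,"delta_pos":[2,21,80],"angular":[3.8,-1,0]},{"fingers":80,"delta_pos":[2,21,120],"angular":[3.8,-1,0]},{"fingers":80,"delta_pos":[2,21,144],"angular":[3.8,-1,0]},{"fingers":80,"delta_pos":[2,21,144],"angular":[3.8,-1,0]},{"fingers":80,"delta_pos":[2,21,144],"angular":[3.8,-1,0]},{"fingers":80,"delta_pos":[2,21,144],"angular":[3.8,-1,0]}])

```text
clock: 7.5
tool_pos: [0.5368, -0.2079, 0.2177]
orientation: [178.4, 38.0, 169.8]
force: [0.4, 0.0, 1.2]
opening: 0.0801
gripper_force: 0.0
```

```bash
python3 - <<'E'
from h import *
o=ctrl.get_obs();print(o['joint_pos'].round(2).tolist(),o['tool_pos'].round(4).tolist(),o['orientation'].round(2).tolist())
go(J([-83,1,110]),169.5,42)
E
```

```text
[-7.46, -6.33, -58.22, 44.99, -0.17, -137.17] [0.5368, -0.2079, 0.2177] [178.42, 37.96, 169.78]
d [ 15.6  16.8 124.9] rot [ 1.8 -4.   0.2] z [ 0.66 -0.12 -0.74] J [  -7.5   -6.3  -58.2   45.    -0.2 -137.2] t 7.5
```

```bash
python3 - <<'E'
s=open('kin.py').read()
s=s.replace("([-4.7,-9.5,-58.1,27.4,-.2,-121.7],[.5074,-.2128,.2184],[176.4,41.1,169.7])]","""([-4.66,-9.46,-58.08,27.43,-.18,-121.67],[.50738,-.21275,.2184],[176.376,41.089,169.705]),
([-7.46,-6.33,-58.22,44.99,-.17,-137.17],[.5368,-.2079,.2177],[178.42,37.96,169.78])]""")
s=s.replace("fun[:18]","fun[:21]")
s=s.replace('if __name__=="__main__":','''LO=np.array([-176.03,-82.01,-58.28,-173.87,-174.79,-.11]);HI=np.array([176.03,121.73,71.71,95.51,-.11,173.66]);LO[5]=-173.66
P=fit(K).x
def ik(pos,Rt,q0):
    g=lambda q:(lambda f:np.concatenate([(f[0]-pos)*1000,(Rt.inv()*f[2]).as_rotvec(degrees=True)*3]))(fk(q,P,K))
    r=least_squares(g,np.clip(q0,LO+1,HI-1),bounds=(LO,HI),x_scale=10);return r.x,np.sqrt(2*r.cost)
if __name__=="__main__":''')
open('kin.py','w').write(s)
E
python3 kin.py
python3 - <<'E'
from kin import *
from h import J,YAW
q0s=[[0,20,-40,40,-5,-130],[0,20,-40,-160,-20,60],[0,20,-40,-90,-20,-40],[10,20,-30,0,-20,-115],[10,0,-30,90,-20,-170]]
for t in(30,35,40,45):
  for yw in(169.5,-10.5):
    Rt=e("z",YAW)*e("y",-t)*e("z",-YAW)*e("xyz",[180,0,yw])
    tr=np.radians(t)
    for back in(0,100):
        pos=J([-28+(18.8-back)*np.sin(tr),1,43-(18.8-back)*np.cos(tr)])
        b=min((ik(pos,Rt,np.array(q)+([0]*5+[0 if yw>0 else 180])) for q in q0s),key=lambda z:z[1])
        print(t,yw,back,b[0].round(0),b[1].round(1))
E
```

```text
-1 -1 [-9.000e-04 -2.200e-03  6.056e-01  4.656e-01 -6.000e-04  2.000e-01
  3.816e-01  1.924e-01 -1.000e-03] 0.0026 [6.479160195761041e-06, 5.394625104569647e-16, 0.0007955025998073195, 0.0005189646312777872, 0.0018703881893207108, 8.82057233786296e-05, 8.904132559617352e-05]
30 169.5 0 [  -2.   24.  -36.    5.   -1. -102.] 12.9
30 169.5 100 [  -3.   11.  -48.   36.   -3. -132.] 7.4
30 -10.5 0 [ -2.  24. -36.   5.  -1.  78.] 12.9
30 -10.5 100 [ -3.  11. -48.  36.  -3.  48.] 7.4
35 169.5 0 [ -3.  24. -30. -22.  -0. -74.] 13.5
35 169.5 100 [  -1.   11.  -44.    9.   -1. -106.] 15.9
35 -10.5 0 [ -3.  24. -30. -22.  -0. 106.] 13.5
35 -10.5 100 [ -1.  11. -44.   9.  -1.  74.] 15.9
40 169.5 0 [ -7.  23. -25. -48.  -0. -44.] 8.3
40 169.5 100 [ -3.  11. -37. -27.  -0. -69.] 16.0
40 -10.5 0 [ -7.  23. -25. -48.  -0. 136.] 8.3
40 -10.5 100 [ -3.  11. -37. -27.  -0. 111.] 16.0
45 169.5 0 [-16.  23. -21. -76.  -4. -10.] 0.0
45 169.5 100 [ -8.  11. -32. -55.  -0. -37.] 7.2
45 -10.5 0 [-16.  23. -21. -76.  -4. 170.] 0.0
45 -10.5 100 [ -8.  11. -32. -55.  -0. 143.] 7.2
```

```bash
cat > ikall.py <<'E'
from kin import *
from h import J,YAW
def target(t,yw,gx,gy,gz,back):
    Rt=e("z",YAW)*e("y",-t)*e("z",-YAW)*e("xyz",[180,0,yw]);tr=np.radians(t)
    return J([gx+(18.8-back)*np.sin(tr),gy,gz-(18.8-back)*np.cos(tr)]),Rt
def allsol(pos,Rt,n=40,seed=0):
    rng=np.random.default_rng(seed);S=[]
    for i in range(n):
        q0=[rng.uniform(-60,40),20,-30,rng.uniform(-170,90),rng.uniform(-90,-5),rng.uniform(-170,170)]
        q,c=ik(pos,Rt,q0)
        if c<.5 and not any(np.abs(q-s).max()<2 for s in S):S.append(q)
    return S
E
python3 - <<'E'
from ikall import *
for t in(35,40,45,50):
  for yw in(169.5,-10.5):
    for back in(0,100):
        print(t,yw,back,[s.round(0).astype(int).tolist() for s in allsol(*target(t,yw,-26,1,43,back),25)])
E
```

```text
35 169.5 0 []
35 169.5 100 []
35 -10.5 0 []
35 -10.5 100 []
40 169.5 0 []
40 169.5 100 []
40 -10.5 0 []
40 -10.5 100 []
45 169.5 0 [[-16, 23, -21, -76, -4, -11]]
45 169.5 100 []
45 -10.5 0 [[-16, 23, -21, -76, -4, 169]]
45 -10.5 100 []
50 169.5 0 [[-34, 25, -26, -116, -20, 43]]
50 169.5 100 [[-26, 12, -30, -91, -12, 12]]
50 -10.5 0 [[-34, 25, -26, -116, -20, -137]]
50 -10.5 100 [[-26, 12, -30, -91, -12, -168]]
```

```bash
python3 - <<'E'
from ikall import *
t=53
for gx,back in((-24,0),(-24,60),(-24,120),(-24,160),(-90,0),(-149,0)):
    pos,Rt=target(t,169.5,gx,1,45,back)
    q,c=ik(pos,Rt,[-30,15,-28,-100,-18,25]);print(gx,back,q.round(1),c.round(2),pos.round(3))
for q in([-7.46,-6.33,-58.22,44.99,-.17,-137.17],[0,0,-45,20,-25,-120],[-10,0,-45,-30,-25,-70],[-20,2,-40,-70,-20,-20]):
    f=fk(q,P,K);print(q,f[0].round(3),f[2].as_euler("xyz",degrees=True).round(0),f[2].apply([0,0,1]).round(2))
E
```

```text
-24 0 [ -38.7   27.   -30.2 -125.2  -27.5   56.4] 0.0 [ 0.676 -0.213  0.034]
-24 60 [ -38.1   19.3  -32.3 -116.1  -24.3   45.8] 0.0 [ 0.629 -0.204  0.07 ]
-24 120 [ -34.9   10.7  -33.7 -103.5  -19.8   29.5] 0.0 [ 0.582 -0.195  0.106]
-24 160 [-30.1   4.6 -34.7 -92.4 -15.5  14.5] 0.0 [ 0.551 -0.19   0.13 ]
-90 0 [ -44.3   25.   -38.1 -125.7  -33.2   62.6] 0.0 [ 0.611 -0.201  0.034]
-149 0 [ -50.4   23.8  -44.6 -124.1  -38.2   67.5] 0.0 [ 0.553 -0.19   0.034]
[-7.46, -6.33, -58.22, 44.99, -0.17, -137.17] [ 0.537 -0.208  0.218] [178.  38. 170.] [ 0.61 -0.08 -0.79]
[0, 0, -45, 20, -25, -120] [ 0.51  -0.235  0.17 ] [-176.   23.  167.] [ 0.36 -0.14 -0.92]
[-10, 0, -45, -30, -25, -70] [ 0.383 -0.153  0.064] [165.  21. 162.] [ 0.41  0.14 -0.9 ]
[-20, 2, -40, -70, -20, -20] [ 0.471 -0.109  0.086] [162.  41. 161.] [ 0.69  0.09 -0.72]
```

```bash
cat > seq.py <<'E'
from ikall import *
from plant import ctrl
def pose(pos,t,l):
    return np.array(pos),e("z",YAW)*e("x",l)*e("y",-t)*e("z",-YAW)*e("xyz",[180,0,169.5])
def rows(W,pos0=None):
    """W: list of (pos,Rt); print delta rows from measured pose"""
    o=ctrl.get_obs();R0=e("xyz",o["orientation"]);q=o["joint_pos"];prev=R0
    for pos,Rt in W:
        q,c=ik(pos,Rt,q);print("d",(R0.inv().apply(pos-o["tool_pos"])*1000).round(0),"a",(R0.inv()*Rt).as_rotvec(degrees=True).round(1),"step",round(np.degrees((prev.inv()*Rt).magnitude()),1),"q",q.round(0),c.round(1));prev=Rt
E
python3 - <<'E'
from seq import *
p=[.53,-.19,.22]
rows([pose(p,t,l) for t,l in((30,0),(22,0),(22,8),(22,16),(22,24),(25,31),(33,31),(41,31),(47,25),(52,19),(53,11),(53,3),(53,0))]+[target(53,169.5,-24,1,45,k) for k in(160,110)])
E
```

```text
d [ 6. 17. -7.] a [1.7 8.  0.3] step 8.2 q [   4.   -6.  -46.   20.  -22. -122.] 0.0
d [ 6. 17. -7.] a [ 1.7 16.   0.5] step 8.0 q [   4.   -2.  -36.    9.  -36. -111.] 0.0
d [ 6. 17. -7.] a [-5.2 15.9  4.5] step 8.0 q [ -3.  -1. -28.  -7. -40. -94.] 0.0
d [ 6. 17. -7.] a [-12.2  15.7   8.5] step 8.0 q [-12.   2. -21. -21. -47. -80.] 0.0
d [ 6. 17. -7.] a [-19.2  15.5  12.5] step 8.0 q [-20.   5. -16. -32. -54. -69.] 0.0
d [ 6. 17. -7.] a [-24.8  12.3  16.6] step 7.6 q [-27.   7. -14. -42. -58. -61.] 0.0
d [ 6. 17. -7.] a [-23.5   4.5  18.3] step 8.0 q [-30.   4. -19. -48. -52. -55.] 0.0
d [ 6. 17. -7.] a [-22.2  -3.3  19.9] step 8.0 q [-33.   2. -23. -57. -47. -46.] 0.0
d [ 6. 17. -7.] a [-16.7  -9.2  17. ] step 8.5 q [-30.  -2. -27. -59. -37. -41.] 0.0
d [ 6. 17. -7.] a [-11.7 -14.1  13.5] step 7.8 q [-28.  -4. -31. -63. -28. -34.] 0.0
d [ 6. 17. -7.] a [ -6.  -15.1   7.9] step 8.1 q [-12.  -7. -37. -49. -11. -50.] 0.0
d [ 6. 17. -7.] a [ -0.3 -15.1   2.1] step 8.0 q [ -9.  -8. -39. -47.  -4. -46.] 10.9
d [ 6. 17. -7.] a [  1.8 -15.   -0. ] step 3.0 q [-11.  -7. -38. -53.  -4. -37.] 14.7
d [46. 18. 76.] a [  1.8 -15.   -0. ] step 0.0 q [-30.   5. -35. -92. -16.  15.] 0.0
d [ 33.  17. 124.] a [  1.8 -15.   -0. ] step 0.0 q [ -36.   12.  -33. -106.  -21.   33.] 0.0
```

Request:
apply_moves(deltas=[{"fingers":80,"delta_pos":[6,17,-7],"angular":[1.7,8,0.3]},{"fingers":80,"delta_pos":[6,17,-7],"angular":[1.7,16,0.5]},{"fingers":80,"delta_pos":[6,17,-7],"angular":[1.7,16,0.5]},{"fingers":80,"delta_pos":[6,17,-7],"angular":[-5.2,15.9,4.5]},{"fingers":80,"delta_pos":[6,17,-7],"angular":[-12.2,15.7,8.5]},{"fingers":80,"delta_pos":[6,17,-7],"angular":[-19.2,15.5,12.5]},{"fingers":80,"delta_pos":[6,17,-7],"angular":[-24.8,12.3,16.6]},{"fingers":80,"delta_pos":[6,17,-7],"angular":[-23.5,4.5,18.3]},{"fingers":80,"delta_pos":[6,17,-7],"angular":[-22.2,-3.3,19.9]},{"fingers":80,"delta_pos":[6,17,-7],"angular":[-22.2,-3.3,19.9]}])

```text
clock: 8.5
tool_pos: [0.5279, -0.1891, 0.218]
orientation: [141.2, 34.1, 144.9]
force: [0.2, 0.1, 0.2]
opening: 0.08
gripper_force: 0.0
```

```bash
python3 - <<'E'
from seq import *
print(ctrl.get_obs()["joint_pos"].round(1))
a=np.array([.53,-.19,.22]);b=target(53,169.5,-24,1,45,110)[0]
rows([pose(a+(b-a)*k,t,l) for k,t,l in((0,41,31),(.2,45,26),(.4,49,20),(.6,52,13),(.8,53,6),(1,53,0))]+[target(53,169.5,-24,1,45,k) for k in(60,0)])
E
```

```text
[-32.5   1.5 -23.  -56.9 -46.3 -46. ]
d [-3.  1. -0.] a [-0.   0.2 -0.4] step 0.4 q [-33.   2. -23. -57. -47. -46.] 0.0
d [  2. -11.  24.] a [ 3.6 -3.8 -3.8] step 6.4 q [-31.   2. -26. -61. -38. -39.] 0.0
d [  6. -23.  48.] a [ 7.7 -7.8 -8.2] step 7.2 q [-29.   3. -29. -68. -29. -27.] 0.0
d [ 11. -34.  71.] a [ 12.3 -10.8 -13.5] step 7.6 q [-30.   5. -30. -79. -24. -10.] 0.0
d [ 16. -46.  95.] a [ 17.  -11.7 -18.7] step 7.1 q [-32.   8. -32. -91. -20.   9.] 0.0
d [ 21. -58. 119.] a [ 21.1 -11.6 -23.1] step 6.0 q [ -36.   12.  -33. -106.  -21.   33.] 0.0
d [  7. -73. 164.] a [ 21.1 -11.6 -23.1] step 0.0 q [ -38.   19.  -32. -116.  -24.   46.] 0.0
d [ -8. -92. 219.] a [ 21.1 -11.6 -23.1] step 0.0 q [ -39.   27.  -30. -125.  -27.   56.] 0.0
```

The model tracks the arm well. I'll continue to the approach pose.

Request:
apply_moves(deltas=[{"fingers":80,"delta_pos":[2,-11,24],"angular":[3.6,-3.8,-3.8]},{"fingers":80,"delta_pos":[6,-23,48],"angular":[7.7,-7.8,-8.2]},{"fingers":80,"delta_pos":[11,-34,71],"angular":[12.3,-10.8,-13.5]},{"fingers":80,"delta_pos":[16,-46,95],"angular":[17,-11.7,-18.7]},{"fingers":80,"delta_pos":[21,-58,119],"angular":[21.1,-11.6,-23.1]},{"fingers":80,"delta_pos":[21,-58,119],"angular":[21.1,-11.6,-23.1]},{"fingers":80,"delta_pos":[21,-58,119],"angular":[21.1,-11.6,-23.1]},{"fingers":80,"delta_pos":[21,-58,119],"angular":[21.1,-11.6,-23.1]}])

```text
clock: 9.3
tool_pos: [0.5925, -0.1972, 0.0999]
orientation: [-179.8, 52.9, 170.0]
force: [-0.3, -0.6, 0.3]
opening: 0.0801
gripper_force: 0.0
```

```bash
python3 - <<'E'
from seq import *
import cv2
print(ctrl.get_obs()["joint_pos"].round(1))
rows([target(53,169.5,-24,1,45,k) for k in(110,60,30,0)])
out=[]
for n,(x0,y0,x1,y1) in dict(top=(236,100,336,212),side=(190,110,290,215)).items():
    im=ctrl.snapshot(n)[y0:y1,x0:x1,::-1];im=cv2.resize(im,None,fx=4,fy=4,interpolation=cv2.INTER_CUBIC)
    out.append(cv2.copyMakeBorder(im,0,460-im.shape[0],0,0,0))
cv2.imwrite("pics/k3.png",np.hstack(out)[:,:800])
E
```

```text
[ -34.4   12.3  -32.6 -104.8  -19.7   31. ]
d [ 2. -0. -2.] a [ 0.2 -0.1  0.3] step 0.4 q [ -36.   12.  -33. -106.  -21.   33.] 0.0
d [ 1. -0. 48.] a [ 0.2 -0.1  0.3] step 0.0 q [ -38.   19.  -32. -116.  -24.   46.] 0.0
d [ 1. -0. 78.] a [ 0.2 -0.1  0.3] step 0.0 q [ -39.   23.  -31. -121.  -26.   52.] 0.0
d [  1.  -0. 108.] a [ 0.2 -0.1  0.3] step 0.0 q [ -39.   27.  -30. -125.  -27.   56.] 0.0
```

View pics/k3.png

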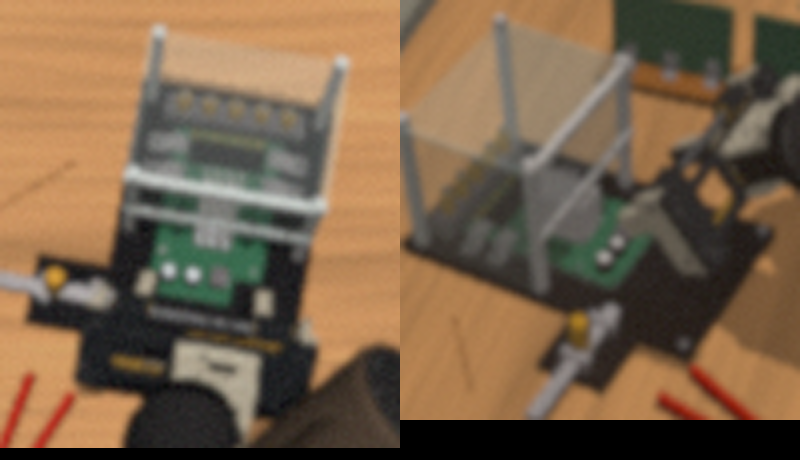

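The bolt is fully drawn (knob at top-crop 55,280). The fingertips at (147,283) and (265,303) straddle the heatsink at (213,238). I'll insert under the guard.

Request:
apply_moves(deltas=[{"fingers":80,"delta_pos":[1,0,20],"angular":[0,0,0]},{"fingers":80,"delta_pos":[1,0,40],"angular":[0,0,0]},{"fingers":80,"delta_pos":[1,0,60],"angular":[0,0,0]},{"fingers":80,"delta_pos":[1,0,75],"angular":[0,0,0]},{"fingers":80,"delta_pos":[1,0,90],"angular":[0,0,0]},{"fingers":80,"delta_pos":[1,0,100],"angular":[0,0,0]},{"fingers":80,"delta_pos":[1,0,106],"angular":[0,0,0]},{"fingers":80,"delta_pos":[1,0,106],"angular":[0,0,0]}])

```text
clock: 10.2
tool_pos: [0.6753, -0.2122, 0.0366]
orientation: [-179.7, 53.0, 170.1]
force: [-0.8, 0.3, 0.5]
opening: 0.0804
gripper_force: 0.0
```

Request:
apply_moves(deltas=[{"fingers":45,"delta_pos":[0,0,0],"angular":[0,0,0]},{"fingers":38,"delta_pos":[0,0,0],"angular":[0,0,0]},{"fingers":34,"delta_pos":[0,0,0],"angular":[0,0,0]},{"fingers":30,"delta_pos":[0,0,0],"angular":[0,0,0]},{"fingers":25,"delta_pos":[0,0,0],"angular":[0,0,0]},{"fingers":25,"delta_pos":[0,0,0],"angular":[0,0,0]},{"fingers":25,"delta_pos":[0,0,0],"angular":[0,0,0]},{"fingers":25,"delta_pos":[0,0,0],"angular":[0,0,0]}])

```text
clock: 11.0
tool_pos: [0.675, -0.2126, 0.0367]
orientation: [-179.7, 53.0, 170.1]
force: [-1.3, -0.2, 1.0]
opening: 0.0336
gripper_force: 30.0
```

```bash
python3 - <<'E'
from seq import *
o=ctrl.get_obs();Rt=e("xyz",o["orientation"])
from h import JR
rows([(o["tool_pos"]+JR.apply([-k/1000,0,0]),Rt) for k in(60,125,170)])
E
```

```text
d [ 36.   0. -48.] a [0. 0. 0.] step 0.0 q [ -44.   25.  -37. -125.  -32.   61.] 0.0
d [  75.    1. -100.] a [0. 0. 0.] step 0.0 q [ -50.   23.  -44. -123.  -38.   66.] 0.0
d [ 102.    1. -136.] a [0. 0. 0.] step 0.0 q [ -56.   22.  -49. -121.  -41.   70.] 0.0
```

Request:
apply_moves(deltas=[{"fingers":25,"delta_pos":[3,0,-4],"angular":[0,0,0]},{"fingers":25,"delta_pos":[7.8,0,-10.4],"angular":[0,0,0]},{"fingers":25,"delta_pos":[13.8,0,-18.4],"angular":[0,0,0]},{"fingers":25,"delta_pos":[19.8,0.1,-26.4],"angular":[0,0,0]},{"fingers":25,"delta_pos":[25.8,0.2,-34.4],"angular":[0,0,0]},{"fingers":25,"delta_pos":[31.8,0.2,-42.4],"angular":[0,0,0]},{"fingers":25,"delta_pos":[36,0.2,-48],"angular":[0,0,0]},{"fingers":25,"delta_pos":[36,0.2,-48],"angular":[0,0,0]}])

```text
clock: 11.8
tool_pos: [0.6146, -0.2014, 0.0367]
orientation: [-179.7, 52.9, 170.0]
force: [-5.0, 0.4, 3.4]
opening: 0.0337
gripper_force: 30.0
```

Request:
apply_moves(deltas=[{"fingers":25,"delta_pos":[6,0,-8],"angular":[0,0,0]},{"fingers":25,"delta_pos":[13.2,0,-17.6],"angular":[0,0,0]},{"fingers":25,"delta_pos":[20.4,0.1,-27.2],"angular":[0,0,0]},{"fingers":25,"delta_pos":[27.6,0.2,-36.8],"angular":[0,0,0]},{"fingers":25,"delta_pos":[34.8,0.2,-46.4],"angular":[0,0,0]},{"fingers":25,"delta_pos":[40,0.3,-53.3],"angular":[0,0,0]},{"fingers":25,"delta_pos":[40,0.3,-53.3],"angular":[0,0,0]},{"fingers":25,"delta_pos":[40,0.3,-53.3],"angular":[0,0,0]}])

```text
clock: 12.6
tool_pos: [0.5502, -0.1898, 0.0368]
orientation: [-179.7, 52.9, 170.0]
force: [-0.3, -0.1, -3.4]
opening: 0.0337
gripper_force: 30.0
```

```bash
python3 - <<'E'
from seq import *
from h import *
import cv2
o=ctrl.get_obs();print(o["joint_pos"].round(1),JR.inv().apply(o["tool_pos"]-JO)*1000)
out=[]
for n,(x0,y0,x1,y1) in dict(top=(236,110,336,222),side=(190,110,290,215)).items():
    im=ctrl.snapshot(n);cv2.imwrite(f"pics/{n}4.png",im[:,:,::-1])
    im=cv2.resize(im[y0:y1,x0:x1,::-1],None,fx=4,fy=4,interpolation=cv2.INTER_CUBIC)
    out.append(cv2.copyMakeBorder(im,0,460-im.shape[0],0,0,0))
cv2.imwrite("pics/k4.png",np.hstack(out)[:,:800])
E
```

```text
[ -49.6   22.7  -44.1 -123.2  -37.1   65.8] [-137.22033498    0.68188906   36.81755866]
```

View pics/k4.png

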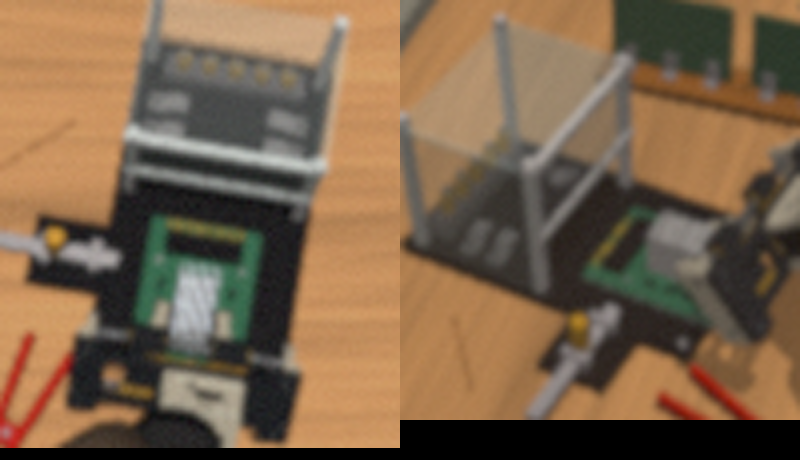

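The card is clear of the clips and guard: heatsink at top-crop (200,305), back edge near y≈220, bolt still drawn. I'll measure the board edges to find the card centre relative to the TCP. The tilted grip may also reach the tray directly, so I'll check IK for the carry.

```bash
python3 - <<'E'
from h import *
t=cv2.imread("pics/top4.png");H=cv2.cvtColor(t,cv2.COLOR_BGR2HSV)
m=cv2.inRange(H,(40,60,30),(90,255,255));z=np.zeros_like(m);z[155:205,268:308]=m[155:205,268:308]
n,l,st,ce=cv2.connectedComponentsWithStats(z);z=(l==1+np.argmax(st[1:,4]))
v,u=np.nonzero(z);W=np.array([JR.inv().apply(onz("top",a,b,.017)-JO)[:2]*1000 for a,b in zip(u,v)])
print(len(W))
for lo in range(-150,-40,10):
    s=W[(W[:,0]>=lo)&(W[:,0]<lo+10)]
    if len(s):print(lo,s[:,1].min().round(1),s[:,1].max().round(1),len(s))
for lo in range(-50,50,10):
    s=W[(W[:,1]>=lo)&(W[:,1]<lo+10)]
    if len(s):print("y",lo,s[:,0].max().round(1))
o=ctrl.get_obs();print(JR.inv().apply(o["tool_pos"]-JO)*1000)
E
python3 - <<'E'
from seq import *
from h import JR
o=ctrl.get_obs();Rg=e("xyz",o["orientation"])
c=J([-127,0,12]);off=o["tool_pos"]-c
q=o["joint_pos"]
for a,pos in((0,[0,0,.1]),(0,[-.05,.05,.15]),(40,None),(75,None),(112,None)):
    r=e("z",a)
    cc=c+pos if pos is not None else np.array([.68,.163,.1]) if a>100 else c+[-.02+.05*a/112,.05+.3*a/112,.15]
    q,cst=ik(cc+r.apply(off),r*Rg,q);print(a,cc.round(3),q.round(0),cst.round(2))
cc=np.array([.68,.163,.006]);q,cst=ik(cc+r.apply(off),r*Rg,q);print(q.round(0),cst.round(2))
E
```

```text
419
-150 -53.3 52.6 21
-140 -52.2 54.5 28
-130 -50.4 52.2 34
-120 -52.2 54.1 49
-110 -51.1 52.5 50
-100 -52.9 53.8 49
-90 -51.7 54.4 63
-80 -50.0 53.4 45
-70 -52.3 54.0 33
-60 -50.6 53.6 29
-50 -48.8 50.7 14
y -50 -44.4
y -40 -45.7
y -30 -78.0
y -20 -79.9
y -10 -78.1
y 0 -77.0
y 10 -77.6
y 20 -79.6
y 30 -48.1
y 40 -45.0
[-136.77369827    0.74566711   36.82932292]
0 [ 0.56  -0.192  0.112] [-27.   4. -34. -88. -13.   9.] 0.0
0 [ 0.51  -0.142  0.162] [-12.  -9. -41. -74.  -3. -14.] 12.72
40 [ 0.558 -0.035  0.162] [-21.   2. -28. -67. -42.   7.] 0.0
75 [0.574 0.059 0.162] [-16.  15. -14. -59. -66.  19.] 0.0
112 [0.68  0.163 0.1  ] [ -2.  39.  16. -51. -87.  26.] 0.0
[ -2.  45.  14. -52. -82.  33.] 0.0
```

```bash
python3 - <<'E'
from seq import *
o=ctrl.get_obs();Rg=e("xyz",o["orientation"])
rows([(o["tool_pos"]+[0,0,k],Rg) for k in(.01,.05,.09)])
E
```

```text
d [-8. -0. -6.] a [0. 0. 0.] step 0.0 q [ -49.   21.  -43. -121.  -35.   62.] 0.0
d [-40.  -0. -30.] a [0. 0. 0.] step 0.0 q [ -42.   12.  -39. -110.  -26.   42.] 0.0
d [-72.  -0. -54.] a [0. 0. 0.] step 0.0 q [-31.   5. -35. -94. -16.  17.] 0.0
```

Request:
apply_moves(deltas=[{"fingers":25,"delta_pos":[-4,0,-3],"angular":[0,0,0]},{"fingers":25,"delta_pos":[-10,0,-7.5],"angular":[0,0,0]},{"fingers":25,"delta_pos":[-20,0,-15],"angular":[0,0,0]},{"fingers":25,"delta_pos":[-32,0,-24],"angular":[0,0,0]},{"fingers":25,"delta_pos":[-44,0,-33],"angular":[0,0,0]},{"fingers":25,"delta_pos":[-56,0,-42],"angular":[0,0,0]},{"fingers":25,"delta_pos":[-64,0,-48],"angular":[0,0,0]},{"fingers":25,"delta_pos":[-64,0,-48],"angular":[0,0,0]},{"fingers":25,"delta_pos":[-64,0,-48],"angular":[0,0,0]}])

```text
clock: 13.6
tool_pos: [0.551, -0.188, 0.1168]
orientation: [-179.7, 53.0, 170.2]
force: [0.9, -0.3, -4.1]
opening: 0.0338
gripper_force: 30.0
```

```bash
cat > carry.py <<'E'
from seq import *
from h import JR
from scipy.interpolate import CubicSpline
def center(o):  # card centre below TCP, from grip offset: +10 mm card x, underside 24.8 mm below TCP
    return o
OFF=np.array([-.0100,0.0,.0248])          # TCP minus card underside-centre, card axes
def card(cc,yaw): 
    return np.array(cc)+e("z",yaw).apply(OFF), e("z",yaw-YAW)*RG
RG=e("xyz",[-179.7,52.9,170.0])
E
python3 - <<'E'
from carry import *
o=ctrl.get_obs();print(o["joint_pos"].round(1),o["tool_pos"],o["orientation"])
c0=o["tool_pos"]-e("z",YAW).apply(OFF);print(c0)
rows([card(c,y) for c,y in (([.545,-.165,.09],-10.5),([.53,-.13,.09],-4),([.53,-.1,.09],3),([.53,-.07,.09],11),([.535,-.04,.09],19),([.54,-.01,.09],27),([.55,.02,.09],35),([.56,.05,.09],43),([.58,.08,.09],51),([.6,.11,.09],59),([.62,.13,.09],67),([.64,.15,.09],75),([.66,.16,.09],83),([.68,.163,.09],91),([.68,.163,.09],99),([.68,.163,.09],101.5))])
E
```

```text
[-33.5   6.7 -35.5 -98.4 -18.6  23.6] [ 0.55097435 -0.18804525  0.1167779 ] [-179.66360963   52.98286034  170.21181997]
[ 0.5608069 -0.1898676  0.0919779]
d [ 14.  22. -15.] a [0.1 0.1 0.1] step 0.2 q [ -34.    5.  -39. -102.  -19.   28.] 0.0
d [ 26.  52. -31.] a [-5.1  0.1 -3.8] step 6.5 q [-33.   4. -40. -97. -23.  26.] 0.0
d [ 29.  81. -36.] a [-10.6   0.   -8. ] step 7.0 q [-30.   4. -39. -92. -26.  24.] 0.0
d [ 32. 109. -39.] a [-17.    0.  -12.8] step 8.0 q [-29.   5. -38. -87. -31.  24.] 0.0
d [ 31. 138. -39.] a [-23.4  -0.  -17.7] step 8.0 q [-27.   6. -36. -83. -35.  24.] 0.0
d [ 31. 167. -39.] a [-29.8  -0.  -22.5] step 8.0 q [-24.   8. -34. -80. -39.  25.] 0.0
d [ 28. 198. -35.] a [-36.2  -0.1 -27.3] step 8.0 q [-21.  11. -31. -77. -43.  25.] 0.0
d [ 24. 228. -30.] a [-42.6  -0.1 -32.1] step 8.0 q [-18.  13. -28. -74. -47.  25.] 0.0
d [ 15. 260. -18.] a [-48.9  -0.1 -36.9] step 8.0 q [-15.  16. -23. -70. -50.  24.] 0.0
d [  5. 293.  -5.] a [-55.3  -0.2 -41.8] step 8.0 q [-11.  20. -18. -67. -54.  24.] 0.0
d [ -5. 315.   9.] a [-61.7  -0.2 -46.6] step 8.0 q [ -9.  23. -12. -64. -59.  24.] 0.0
d [-16. 338.  23.] a [-68.1  -0.2 -51.4] step 8.0 q [ -6.  27.  -6. -61. -65.  23.] 0.0
d [-28. 352.  38.] a [-74.5  -0.2 -56.2] step 8.0 q [ -5.  31.   1. -58. -71.  24.] 0.0
d [-40. 358.  54.] a [-80.9  -0.3 -61. ] step 8.0 q [ -3.  35.   9. -54. -78.  24.] 0.0
d [-41. 359.  56.] a [-87.2  -0.3 -65.9] step 8.0 q [ -2.  38.  14. -52. -84.  26.] 0.0
d [-41. 359.  56.] a [-89.2  -0.3 -67.4] step 2.5 q [ -2.  39.  16. -51. -86.  27.] 0.0
```

Request:
apply_moves(deltas=[{"fingers":25,"delta_pos":[14,22,-15],"angular":[0,0,0]},{"fingers":25,"delta_pos":[26,52,-31],"angular":[-5.1,0,-3.8]},{"fingers":25,"delta_pos":[29,81,-36],"angular":[-10.6,0,-8]},{"fingers":25,"delta_pos":[32,109,-39],"angular":[-17,0,-12.8]},{"fingers":25,"delta_pos":[31,138,-39],"angular":[-23.4,0,-17.7]},{"fingers":25,"delta_pos":[31,167,-39],"angular":[-29.8,0,-22.5]},{"fingers":25,"delta_pos":[28,198,-35],"angular":[-36.2,0,-27.3]},{"fingers":25,"delta_pos":[24,228,-30],"angular":[-42.6,0,-32.1]},{"fingers":25,"delta_pos":[15,260,-18],"angular":[-49,0,-37]},{"fingers":25,"delta_pos":[15,260,-18],"angular":[-49,0,-37]}])

```text
clock: 14.6
tool_pos: [0.5766, 0.0723, 0.1134]
orientation: [-179.9, 52.9, -128.4]
force: [-0.6, -0.3, -4.1]
opening: 0.0335
gripper_force: 30.0
```

```bash
python3 - <<'E'
from carry import *
o=ctrl.get_obs();print(o["joint_pos"].round(1),o["tool_pos"],o["orientation"])
rows([card(c,y) for c,y in (([.6,.11,.09],59),([.62,.13,.09],67),([.64,.15,.09],75),([.66,.16,.09],83),([.68,.163,.09],91),([.68,.163,.09],99),([.68,.163,.09],101.5))])
E
```

```text
[-14.   16.7 -22.6 -70.4 -50.4  23.9] [0.57657392 0.07231516 0.11336091] [-179.93451629   52.8547169  -128.4094095 ]
d [-22.   4.  26.] a [-6.1 -0.1 -4.8] step 7.7 q [-11.  20. -18. -67. -54.  24.] 0.0
d [-39.  -1.  49.] a [-12.5  -0.1  -9.6] step 8.0 q [ -9.  23. -12. -64. -59.  24.] 0.0
d [-56.  -5.  72.] a [-18.8  -0.1 -14.4] step 8.0 q [ -6.  27.  -6. -61. -65.  23.] 0.0
d [-69. -16.  88.] a [-25.2  -0.1 -19.3] step 8.0 q [ -5.  31.   1. -58. -71.  24.] 0.0
d [-78. -31. 101.] a [-31.6  -0.1 -24.1] step 8.0 q [ -3.  35.   9. -54. -78.  24.] 0.0
d [-79. -32. 102.] a [-38.   -0.1 -28.9] step 8.0 q [ -2.  38.  14. -52. -84.  26.] 0.0
d [-79. -32. 102.] a [-40.   -0.1 -30.4] step 2.5 q [ -2.  39.  16. -51. -86.  27.] 0.0
```

Request:
apply_moves(deltas=[{"fingers":25,"delta_pos":[-22,4,26],"angular":[-6.1,0,-4.8]},{"fingers":25,"delta_pos":[-39,-1,49],"angular":[-12.5,0,-9.6]},{"fingers":25,"delta_pos":[-56,-5,72],"angular":[-18.8,0,-14.4]},{"fingers":25,"delta_pos":[-69,-16,88],"angular":[-25.2,0,-19.3]},{"fingers":25,"delta_pos":[-78,-31,101],"angular":[-31.6,0,-24.1]},{"fingers":25,"delta_pos":[-79,-32,102],"angular":[-38,0,-29]},{"fingers":25,"delta_pos":[-79,-32,102],"angular":[-40,0,-30.4]},{"fingers":25,"delta_pos":[-79,-32,102],"angular":[-40,0,-30.4]},{"fingers":25,"delta_pos":[-79,-32,102],"angular":[-40,0,-30.4]}])

```text
clock: 15.5
tool_pos: [0.6788, 0.1509, 0.1142]
orientation: [179.9, 52.8, -78.7]
force: [-0.2, -0.3, -4.0]
opening: 0.0336
gripper_force: 30.0
```

```bash
python3 - <<'E'
from carry import *
o=ctrl.get_obs();print(o["joint_pos"].round(1),o["tool_pos"],o["orientation"])
rows([card([.68,.163,z],101.5) for z in (.09,.05,.025,.006)])
E
```

```text
[ -1.8  39.   15.2 -51.1 -85.6  26.6] [0.67879765 0.15085607 0.11421833] [179.91793825  52.81152285 -78.71962699]
d [-1. -4.  1.] a [-0.2 -0.1 -0.4] step 0.5 q [ -2.  39.  16. -51. -86.  27.] 0.0
d [30. -4. 25.] a [-0.2 -0.1 -0.4] step 0.0 q [ -2.  42.  15. -51. -84.  30.] 0.0
d [50. -4. 40.] a [-0.2 -0.1 -0.4] step 0.0 q [ -2.  44.  14. -51. -83.  31.] 0.0
d [65. -4. 52.] a [-0.2 -0.1 -0.4] step 0.0 q [ -2.  45.  14. -52. -82.  33.] 0.0
```

Request:
apply_moves(deltas=[{"fingers":25,"delta_pos":[8,-3,7],"angular":[0,0,-0.3]},{"fingers":25,"delta_pos":[17,-3,14],"angular":[0,0,-0.3]},{"fingers":25,"delta_pos":[26,-3,21],"angular":[0,0,-0.3]},{"fingers":25,"delta_pos":[40,-3,32],"angular":[0,0,-0.3]},{"fingers":25,"delta_pos":[40,-3,32],"angular":[0,0,-0.3]},{"fingers":25,"delta_pos":[40,-3,32],"angular":[0,0,-0.3]}])

```text
clock: 16.1
tool_pos: [0.6818, 0.153, 0.0639]
orientation: [-179.6, 52.7, -78.1]
force: [-0.1, -0.5, -2.6]
opening: 0.0339
gripper_force: 30.0
```

```bash
python3 - <<'E'
from carry import *
from h import *
o=ctrl.get_obs();print(o["tool_pos"],o["orientation"])
zc=o["tool_pos"][2]-.0248;print("under",zc,"centre",o["tool_pos"]-e("z",101.5).apply(OFF))
C={}
for n,roi in dict(top=(140,110,240,195),side=(140,190,250,310)).items():
    im=ctrl.snapshot(n);cv2.imwrite(f"pics/{n}5.png",im[:,:,::-1])
    H=cv2.cvtColor(im,cv2.COLOR_RGB2HSV);x0,y0,x1,y1=roi
    m=cv2.inRange(H,(40,50,25),(95,255,255));z=np.zeros_like(m);z[y0:y1,x0:x1]=m[y0:y1,x0:x1]
    c=max(cv2.findContours(cv2.morphologyEx(z,cv2.MORPH_CLOSE,np.ones((5,5))),0,cv2.CHAIN_APPROX_NONE)[0],key=cv2.contourArea)[:,0]
    W=np.array([onz(n,u,v,zc+.005)[:2] for u,v in c])*1000;print(n,cv2.minAreaRect(W.astype(np.float32)))
im=cv2.imread("pics/top5.png")[110:200,140:240];im2=cv2.imread("pics/side5.png")[190:310,140:250]
a=cv2.resize(im,None,fx=4,fy=4,interpolation=cv2.INTER_CUBIC);b=cv2.resize(im2,None,fx=3.6,fy=3.6,interpolation=cv2.INTER_CUBIC)
h=max(a.shape[0],b.shape[0]);p=lambda k:cv2.copyMakeBorder(k,0,h-k.shape[0],0,0,0)
cv2.imwrite("pics/v5.png",np.hstack([p(a),p(b)])[:600,:800])
E
```

```text
[0.68177402 0.15302042 0.06394009] [-179.62947353   52.70861658  -78.06710831]
under 0.03914009216055517 centre [0.67978034 0.16281967 0.03914009]
top ((681.9613037109375, 177.35226440429688), (135.79299926757812, 75.87646484375), 42.03456497192383)
side ((677.7068481445312, 163.42755126953125), (98.82488250732422, 159.75601196289062), 11.433847427368164)
```

View pics/v5.png

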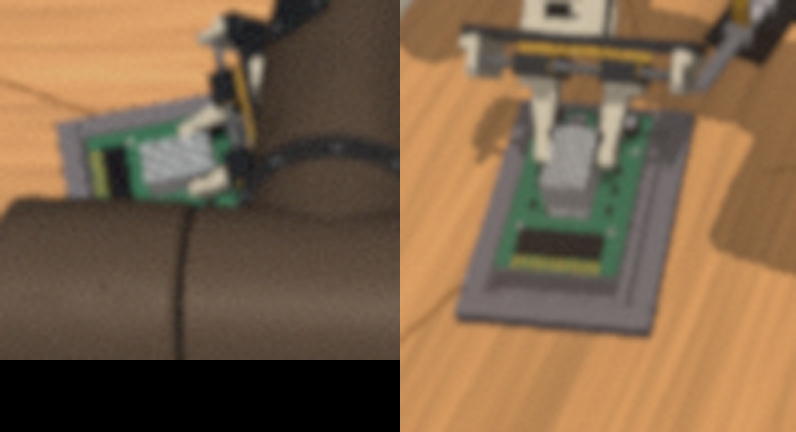

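The side view shows the card level above the pocket, with its notch end at the block's corner (far end, right) and its edges parallel to the tray. The measured centre (678,163) agrees with the robot's estimate. I'll lower it gently.

```bash
python3 - <<'E'
from carry import *
o=ctrl.get_obs();print(o["tool_pos"],o["orientation"],o["force"])
rows([card([.68,.1637,z],101.5) for z in (.03,.02,.01,.006)])
E
```

```text
[0.68260882 0.15298714 0.06539206] [-179.38400243   52.67059151  -77.87046937] [-0.04379373  0.32036397 -3.68383711]
d [8. 0. 7.] a [-0.2 -0.2  0.1] step 0.3 q [ -2.  43.  15. -51. -83.  31.] 0.0
d [16.  1. 13.] a [-0.2 -0.2  0.1] step 0.0 q [ -2.  44.  14. -51. -82.  32.] 0.0
d [24.  1. 19.] a [-0.2 -0.2  0.1] step 0.0 q [ -2.  45.  14. -52. -82.  32.] 0.0
d [27.  1. 22.] a [-0.2 -0.2  0.1] step 0.0 q [ -2.  45.  14. -52. -82.  33.] 0.0
```

Request:
apply_moves(deltas=[{"fingers":25,"delta_pos":[4,0,3.5],"angular":[0,0,0]},{"fingers":25,"delta_pos":[8,0.5,7],"angular":[0,0,0]},{"fingers":25,"delta_pos":[12,1,10],"angular":[0,0,0]},{"fingers":25,"delta_pos":[16,1,13],"angular":[0,0,0]},{"fingers":25,"delta_pos":[20,1,16],"angular":[0,0,0]},{"fingers":25,"delta_pos":[23,1,18.5],"angular":[0,0,0]},{"fingers":25,"delta_pos":[25,1,20],"angular":[0,0,0]},{"fingers":25,"delta_pos":[25,1,20],"angular":[0,0,0]},{"fingers":25,"delta_pos":[25,1,20],"angular":[0,0,0]}])

```text
clock: 17.1
tool_pos: [0.6814, 0.1536, 0.0331]
orientation: [-179.4, 52.7, -77.9]
force: [0.6, -0.5, -4.6]
opening: 0.0337
gripper_force: 30.0
```

Request:
apply_moves(deltas=[{"fingers":25,"delta_pos":[0.8,0,0.6],"angular":[0,0,0]},{"fingers":25,"delta_pos":[1.6,0,1.2],"angular":[0,0,0]},{"fingers":25,"delta_pos":[2.2,0,1.7],"angular":[0,0,0]},{"fingers":25,"delta_pos":[2.2,0,1.7],"angular":[0,0,0]},{"fingers":25,"delta_pos":[2.2,0,1.7],"angular":[0,0,0]}])

```text
clock: 17.6
tool_pos: [0.6816, 0.1534, 0.031]
orientation: [-179.4, 52.7, -77.9]
force: [0.6, -3.8, 2.2]
opening: 0.0338
gripper_force: 30.0
```

The card is on the floor: its underside is at about 6 mm and the weight has come off the wrist. I'll release it and back out along the fingers.

Request:
apply_moves(deltas=[{"fingers":40,"delta_pos":[0,0,0],"angular":[0,0,0]},{"fingers":50,"delta_pos":[0,0,0],"angular":[0,0,0]},{"fingers":60,"delta_pos":[0,0,0],"angular":[0,0,0]},{"fingers":60,"delta_pos":[0,0,0],"angular":[0,0,0]},{"fingers":60,"delta_pos":[0,0,-15],"angular":[0,0,0]},{"fingers":60,"delta_pos":[-10,0,-45],"angular":[0,0,0]},{"fingers":60,"delta_pos":[-30,0,-80],"angular":[0,0,0]},{"fingers":60,"delta_pos":[-50,0,-110],"angular":[0,0,0]},{"fingers":60,"delta_pos":[-70,0,-120],"angular":[0,0,0]},{"fingers":60,"delta_pos":[-70,0,-120],"angular":[0,0,0]}])

```text
clock: 18.6
tool_pos: [0.693, 0.1008, 0.1636]
orientation: [-178.8, 52.5, -77.4]
force: [-0.4, 0.5, 1.3]
opening: 0.0605
gripper_force: 0.0
```

```bash
python3 - <<'E'
from h import *
o=ctrl.get_obs();print(o["tool_pos"],o["force"],o["joint_pos"].round(0))
for n,roi in dict(top=(140,110,240,195),side=(140,190,250,310)).items():
    im=ctrl.snapshot(n);H=cv2.cvtColor(im,cv2.COLOR_RGB2HSV);x0,y0,x1,y1=roi
    sub=lambda m:(lambda z:(z.__setitem__((slice(y0,y1),slice(x0,x1)),m[y0:y1,x0:x1]),z)[1])(np.zeros_like(m))
    for nm,m,zz in(("card",cv2.inRange(H,(40,50,25),(95,255,255)),.011),("tray",cv2.inRange(H,(0,0,0),(180,70,255))|cv2.inRange(H,(40,50,25),(95,255,255)),.018)):
        c=max(cv2.findContours(cv2.morphologyEx(sub(m),cv2.MORPH_CLOSE,np.ones((5,5))),0,cv2.CHAIN_APPROX_NONE)[0],key=cv2.contourArea)[:,0]
        W=np.array([onz(n,u,v,zz)[:2] for u,v in c])*1000;print(n,nm,cv2.minAreaRect(W.astype(np.float32)))
    if n=="side":
        m=cv2.inRange(H,(12,150,80),(30,255,255))[170:215,215:260];mm=cv2.moments(m,True)
        if mm["m00"]:
            p=onz(n,215+mm["m10"]/mm["m00"],170+mm["m01"]/mm["m00"],.046);print("knob jig",JR.inv().apply(p-JO)*1000,mm["m00"])
E
```

```text
[0.69296837 0.10084048 0.16364506] [-0.44406995  0.46573497  1.26549   ] [ -5.  38.  20. -50. -92.  25.]
top card ((680.1127319335938, 162.27447509765625), (104.97209167480469, 157.0298614501953), 12.915380477905273)
top tray ((728.0921630859375, 128.27259826660156), (247.58937072753906, 306.09588623046875), 4.999963283538818)
side card ((677.0714111328125, 163.98971557617188), (97.9153823852539, 155.0331573486328), 11.583887100219727)
side tray ((676.6087036132812, 166.80262756347656), (158.4577178955078, 222.0166015625), 11.709171295166016)
knob jig [-100.99785205  135.24315337   46.        ] 34.0
```

The card sits at the tray centre within about 2 mm and parallel to it. The bolt is drawn about 50 mm and the arm is clear.

```bash
python3 -c "
from plant import ctrl
print(ctrl.close_job())"
```

```text
the job is handed in; nothing more can be done
None
```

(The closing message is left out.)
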